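# Put the spice set together and cover it

## Task

Put the spice set back together: stand each of the four coloured spice pots upright in the round tray, on the pad that has the colour of its lid, among the white ones already there. When all four are home, put the domed cover over the tray so that it sits level and fully down all round.

Things in the scene. Friction and masses are not known exactly. Their poses are not given: they have to be found in the camera images.
- pot_red_mid (a point): Loose round white ceramic spice pot, 46 mm across (foot 37), 56 mm tall, with a fixed red lid and red knob. Point: its centre, 28 mm above its underside; z up. The lid ends 10 mm above this point; from there to 28 mm above it stands the knob, 16 mm thick: grip it from above. 0.08 to 0.15 kg. Starts upright on the worktop.
- pad_red: Red pad, a disc 44 mm across and 2 mm thick, fixed on the tray's floor: home of the pot with the red lid. Origin: centre of its underside, 5 mm above the worktop. A pot standing on it has its centre 30 mm above this origin. Which of the tray's four empty places has which colour varies.
- pot_yellow_mid (a point): Loose round white ceramic spice pot, 46 mm across (foot 37), 56 mm tall, with a fixed yellow lid and yellow knob. Point: its centre, 28 mm above its underside; z up. The lid ends 10 mm above this point; from there to 28 mm above it stands the knob, 16 mm thick: grip it from above. 0.08 to 0.15 kg. Starts upright on the worktop.
- pad_yellow: Yellow pad, a disc 44 mm across and 2 mm thick, fixed on the tray's floor: home of the pot with the yellow lid. Origin: centre of its underside, 5 mm above the worktop. A pot standing on it has its centre 30 mm above this origin. Which of the tray's four empty places has which colour varies.
- pot_green_mid (a point): Loose round white ceramic spice pot, 46 mm across (foot 37), 56 mm tall, with a fixed green lid and green knob. Point: its centre, 28 mm above its underside; z up. The lid ends 10 mm above this point; from there to 28 mm above it stands the knob, 16 mm thick: grip it from above. 0.08 to 0.15 kg. Starts upright on the worktop.
- pad_green: Green pad, a disc 44 mm across and 2 mm thick, fixed on the tray's floor: home of the pot with the green lid. Origin: centre of its underside, 5 mm above the worktop. A pot standing on it has its centre 30 mm above this origin. Which of the tray's four empty places has which colour varies.
- pot_blue_mid (a point): Loose round white ceramic spice pot, 46 mm across (foot 37), 56 mm tall, with a fixed blue lid and blue knob. Point: its centre, 28 mm above its underside; z up. The lid ends 10 mm above this point; from there to 28 mm above it stands the knob, 16 mm thick: grip it from above. 0.08 to 0.15 kg. Starts upright on the worktop.
- pad_blue: Blue pad, a disc 44 mm across and 2 mm thick, fixed on the tray's floor: home of the pot with the blue lid. Origin: centre of its underside, 5 mm above the worktop. A pot standing on it has its centre 30 mm above this origin. Which of the tray's four empty places has which colour varies.
- spice_tray: Fixed round steel tray: disc 194 mm across, 5 mm thick, with a wall 165 mm across, 20 mm high. Origin: centre of underside, z up. 7 places: its middle and 6 at 52 mm from it, every 60 deg from its x axis. Those at 60, 180, 300 deg hold loose all-white pots (same shape); the others show the pads. Knobs there are 36 mm apart, pots 6 mm: open only to about 40 mm to let go.
- cover_knob (a point): Loose domed white metal cover, hollow, open below, standing mouth down: 189 mm across (177 inside), 78 mm tall plus a wooden knob; 0.24 to 0.39 kg. Point: middle of the knob, on the axis, 92 mm above the lower edge; z up. Knob 16 to 22 mm thick, from 12 mm below to 12 mm above this point. In place the edge rests on the tray's 5 mm disc outside its wall (5 mm play).
Not all that is in view belongs to the job. What is shaped like the part that bears pot_green_mid but pink is not meant.

How it is judged (in metres and radians):
On the way:
1. all four coloured pots stand upright on the pads of their own colours, each centred on its pad to within 10 mm (horizontal distance between pot_red_mid and pad_red below 0.01 m and height (world z) of pot_red_mid between 0.031 and 0.039 m and angle between each of pot_red_mid, pot_yellow_mid, pot_green_mid, pot_blue_mid's own z axis and vertical below 0.12 rad and horizontal distance between pot_yellow_mid and pad_yellow below 0.01 m and height (world z) of pot_yellow_mid between 0.031 and 0.039 m and horizontal distance between pot_green_mid and pad_green below 0.01 m and height (world z) of pot_green_mid between 0.031 and 0.039 m and horizontal distance between pot_blue_mid and pad_blue below 0.01 m and height (world z) of pot_blue_mid between 0.031 and 0.039 m), for 0.2 s.
At the end, for the whole second after the job is handed in: Each coloured pot stands upright (within 0.12 rad) on the pad of its lid's colour, centred to within 10 mm; the cover is over the tray, centred to within 10 mm, level within 0.05 rad and down on the tray's disc to within 4 mm; everything is released and at rest (all of step 1 and horizontal distance between cover_knob and spice_tray below 0.01 m and height (world z) of cover_knob between 0.093 and 0.101 m and angle between cover_knob's own z axis and vertical below 0.05 rad and linear speed of each of pot_red, pot_yellow, pot_green, pot_blue, cover below 0.02 m/s); the robot touches nothing.
It fails at once if the red pot is tipped over (angle between pot_red_mid's own z axis and vertical above 0.7 rad).
It fails at once if the yellow pot is tipped over (angle between pot_yellow_mid's own z axis and vertical above 0.7 rad).
It fails at once if the green pot is tipped over (angle between pot_green_mid's own z axis and vertical above 0.7 rad).
It fails at once if the blue pot is tipped over (angle between pot_blue_mid's own z axis and vertical above 0.7 rad).
It also fails if it takes over 109 s, if anything falls off the work surface, if the arm or the gripper's body presses on something with over 40 N, if the wrist force passes 120 N, or if a joint passes its speed limit or range.

## Robot

A 6-joint arm with a two-finger parallel gripper is mounted at the origin on a cart in front of the work surface, level with it; the furniture and walls round the work are solid. World frame = base frame: x ahead of the robot, y to its left, z up, the work surface at z = 0. Lengths are in m, angles in degrees, forces in N, time in s.
With the tool pointing down it reaches from about 0.325 to 1 m from the base axis. Payload 5.1 kg.
Tool frame: the origin (TCP) lies at the very end of the fingers, on their centre line; the grasp point (between the pads) lies env.grip_point_offset behind it (env.grip_point_offset is the distance from the TCP to the grasp point, in m); z points along the fingers, y is the line along which they close (so a half turn about z gives the same grasp; the last joint's range is limited). The gripper opens to 85 mm and grips with 20 to 120 N. Pads are 22 mm wide; open, the fingers measure 114 mm over their backs; the gripper's body (76 mm by 85 mm) begins 54 mm behind the grasp point. The pads swing forward as they close: fully open they stand 13 mm farther back than shut.
Start: joints at [-77.269, 7.093, 94.555, -0, 78.352, -4.733], TCP at [0.195, -0.62, 0.231] pointing down, gripper open.
Joint ranges: [-149.61, 149.61], [-58.7, 133.49], [1.44, 155.28], [-77.14, 257.14], [18.33, 153.61], [-166.67, 166.67]. Speed limits (degrees/s): [147.25, 147.25, 180, 180, 180, 180].

## Interface

Orientations are given as [roll, pitch, yaw] about the fixed x, y, z axes, in that order (R = Rz(yaw) Ry(pitch) Rx(roll)).
In Python, from cell import env gives the robot as it stands. The module is installed in compiled form; this text tells all that it offers.
- The arm moves only by the tool arm_command, never from a script. Its argument "plan" is a list of rows, each a list of 7 numbers: the opening, from 0 (shut) to 1 (fully open), then the shift along the tool's x, y, z in cm, then the turn, a rotation vector about the tool's x, y, z in units of 10 degrees (1.0 is 10 degrees). In form: [[fingers, dx, dy, dz, rx, ry, rz], ...]. A call has exactly 8 rows; each row shifts and turns the commanded pose from where the row before left it, along the tool's axes as they then stand; what a row does not reach is not made up. A row lasts 1/8 s, in which the tool goes at most 62.5 mm and 10.7 degrees, less where a joint would pass 70% of its speed; a pose out of reach is approached as far as the arm can. A call is refused whole if a number of a shift passes 6.25 or a number of a turn 1, either way. A call with a gripper value outside its range is refused whole. The fingers move at their own pace and stop on an object; the grip force is fixed at half the most. Time passes only in rows, so rows that do not move let the fingers close, or fill a call up. It gives the time, the measured TCP pose, the force, the opening and the grip force at its end, in the units of the state.
- env.read_state(): the state, without advancing time (a new reading comes with each control period).
- env.grab_frame(name): name is "side" or "top"; returns a dict with "img" (420x560x3 uint8, blue, green, red), "vfov" (degrees; the focal length in pixels is half the picture's height over the tangent of half this angle, whatever the lens; pixels are square), "cx", "cy" (the principal point, pixels), "k1" (the pictures are not rectified: a ray, as slopes to the right and down, at radius r is drawn at 1 + k1 r^2 times it, then the intrinsics apply), "xyz" and "rotation" of the camera in the world. Camera axes: x right, y down, z forward; pixel columns grow to the right and rows downward; lengths in m; the calibration is good to about 2 mm. A picture is of the moment at which its call begins. There is no depth.
- env.close_job(): hands the job in; it is judged then, once.
Trained networks look in the newest picture that a camera, given by its name, has taken for a name from the list of things; names that differ only in an ending like _2 or _b are one class to them, and where a whole thing is asked for, a point or a joint stands for the part that bears it (a point fixed in the world has none). Each returns a list of dicts, best first, with "confidence" (0 to 1); they miss things now and then, are a little off and sometimes report something else, mostly with a low value. They report only what shows in the picture. A call takes as long as a camera call. They do not tell look-alikes from the thing itself.
- env.cut_out(camera, label): "pixels" (420x560 bool, what is visible of it) and "uv" ([column, row] in pixels, amid what is visible of it).
The state is a dict: "time_s": time; "qpos": joint angles; "qd": joint speeds; "joint_torque": joint torques, N m; "tcp_pos": TCP position; "eef_rot": TCP orientation; "ft_force": force on the tool from outside, world axes, zero at the start; "ft_torque": the same for the moment, N m; "finger_gap": finger opening in m; "finger_force": force on a finger pad.
Only numpy, scipy, OpenCV 4.12 (cv2) and the standard library are available. Lean on these libraries where they do the work, as an engineer would, in place of code of your own. Each camera call takes 0.05 s, during which the arm holds its last target. There are 200 camera calls.

## Working session

There is one attempt and no reset: what is moved stays moved. The work goes in short steps, Python scripts to look and compute and a tool call to move; the robot and the scene stay as the last step left them, time stands still between calls to the robot, and variables do not carry over. Pictures are saved under pics/ and viewed, at most 14 in all, crops included, and the job is handed in when it is done.

Besides the shell and the picture viewer there is one more tool, called after "Emit:" as name(argument=value, ...) on one line, values as JSON. arm_command: Moves the arm, as the interface text tells. Its arguments: {"type":"object","properties":{"plan":{"type":"array"}},"required":["plan"]}

```bash
mkdir -p pics; cat > h.py <<'E'
from cell import env
import numpy as np, cv2
def K(f):
    h,w=f["img"].shape[:2]; fl=h/2/np.tan(np.radians(f["vfov"])/2)
    return fl,f["cx"],f["cy"],f["k1"]
def rot(f):
    R=np.array(f["rotation"],float)
    if R.shape==(3,3): return R
    from scipy.spatial.transform import Rotation
    return Rotation.from_euler('xyz',R,degrees=True).as_matrix()
def ray(f,uv):
    fl,cx,cy,k=K(f); d=np.array([(uv[0]-cx)/fl,(uv[1]-cy)/fl]); s=d.copy()
    for _ in range(30): s=d/(1+k*(s@s))
    return rot(f)@np.array([s[0],s[1],1.])
def onz(f,uv,z):
    c=np.array(f["xyz"]); r=ray(f,uv); return c+r*(z-c[2])/r[2]
def proj(f,p):
    fl,cx,cy,k=K(f); q=rot(f).T@(np.array(p)-np.array(f["xyz"])); s=q[:2]/q[2]; s=s*(1+k*(s@s)); return np.array([cx+fl*s[0],cy+fl*s[1]])
def tri(f1,u1,f2,u2):
    A=[];b=[]
    for f,u in((f1,u1),(f2,u2)):
        r=ray(f,u); r/=np.linalg.norm(r); P=np.eye(3)-np.outer(r,r); A.append(P); b.append(P@np.array(f["xyz"]))
    return np.linalg.lstsq(np.vstack(A),np.hstack(b),rcond=None)[0]
E
cat > a.py <<'E'
from h import *
s=env.read_state(); print({k:np.round(v,3) for k,v in s.items()}); print(env.grip_point_offset)
for n in("top","side"):
    f=env.grab_frame(n); cv2.imwrite(f"pics/{n}0.png",f["img"])
    print(n,[f[k] for k in("vfov","cx","cy","k1","xyz","rotation")])
    for l in ("pot_red_mid","pot_yellow_mid","pot_green_mid","pot_blue_mid","pad_red","pad_yellow","pad_green","pad_blue","spice_tray","cover_knob"):
        for d in env.cut_out(n,l):
            m=d["pixels"]; ys,xs=np.where(m)
            print(n,l,round(d["confidence"],2),np.round(d["uv"],1),m.sum(),xs.min(),xs.max(),ys.min(),ys.max(),f["img"][m].mean(0).round())
E
python3 a.py
```

```text
{'time_s': np.float64(0.0), 'qpos': array([-77.269,   7.133,  94.634,  -0.   ,  78.353,  -4.734]), 'qd': array([-0.005,  0.055,  0.   , -0.073,  0.136,  0.073]), 'joint_torque': array([ 1.0000e-03, -4.2361e+01, -3.6545e+01, -0.0000e+00,  7.0000e-03,
       -0.0000e+00]), 'tcp_pos': array([ 0.195, -0.619,  0.23 ]), 'eef_rot': array([-1.7988e+02, -1.0000e-02,  1.7465e+01]), 'ft_force': array([ 0.633, -0.804,  0.032]), 'ft_torque': array([ 0.037, -0.019,  0.025]), 'finger_force': np.float64(0.0), 'finger_gap': np.float64(0.085)}
0.0187
top [46.08378229718116, 278.04718361249707, 209.00021057139946, 0.027149232252506657, array([0.35726273, 0.05541428, 1.09734605]), array([-169.37505146,    0.40553519,  -90.09272166])]
top pot_red_mid 0.9 [397.7 271.5] 386 387 409 264 284 [ 29.  37. 162.]
top pot_red_mid 0.67 [352.2 192.2] 3381 317 401 145 227 [129. 126. 124.]
top pot_yellow_mid 0.72 [330.6 263. ] 349 319 339 254 274 [ 18. 156. 187.]
top pot_yellow_mid 0.15 [356.2 205.6] 345 347 367 197 217 [ 61.  65. 182.]
top pot_green_mid 0.76 [145.8 258.3] 383 137 158 249 270 [117. 102. 176.]
top pot_
[... 1136 characters left out ...]
id 0.23 [204.8 305.1] 302 196 215 297 315 [169.  90.  64.]
side pad_red 0.73 [211.3 266.2] 242 203 221 261 277 [ 56.  60. 193.]
side pad_yellow 0.79 [242.6 287.6] 269 235 253 281 298 [ 90. 194. 227.]
side pad_green 0.67 [220.5 291.5] 270 211 230 279 297 [ 86. 140.  76.]
side pad_blue 0.81 [205.9 308.3] 318 196 215 297 316 [168.  91.  67.]
side pad_blue 0.62 [211.1 210.7] 334 203 221 201 221 [ 82. 156. 184.]
side spice_tray 0.66 [216.1 298.7] 3114 178 264 250 332 [145. 142. 142.]
side spice_tray 0.47 [205.6 307. ] 305 196 215 297 316 [169.  90.  64.]
side cover_knob 0.65 [331.7 233.4] 5073 291 371 192 270 [178. 185. 190.]
side cover_knob 0.54 [152.2 234.4] 344 141 161 221 242 [ 59.  65. 161.]
```

```bash
python3 -c "
import cv2
a=cv2.imread('pics/top0.png')[120:310,115:425];b=cv2.imread('pics/side0.png')[120:345,125:405]
cv2.imwrite('pics/topc.png',cv2.resize(a,None,fx=2.55,fy=2.55,interpolation=cv2.INTER_CUBIC))
cv2.imwrite('pics/sidec.png',cv2.resize(b,None,fx=2.6,fy=2.6,interpolation=cv2.INTER_CUBIC))"
```

```text
(no output)
```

View pics/topc.png

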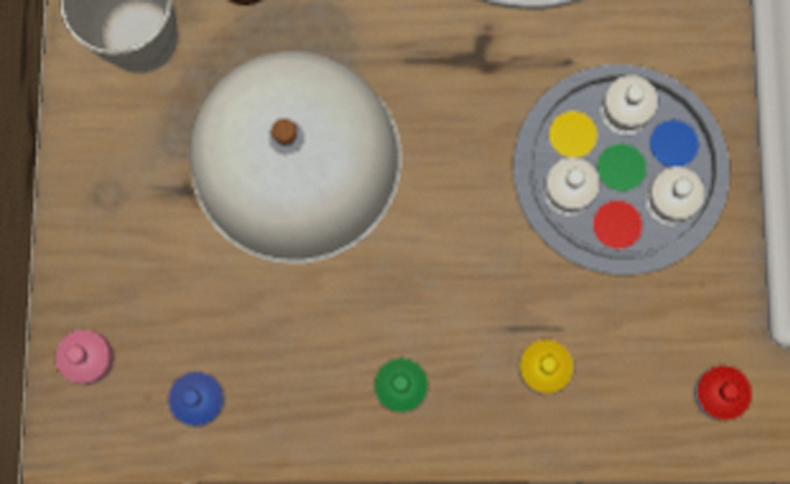

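View pics/sidec.png

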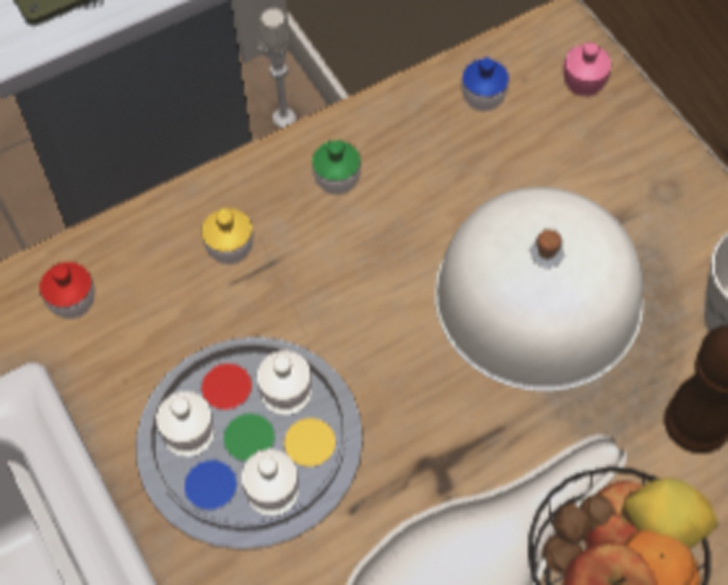

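View pics/top0.png

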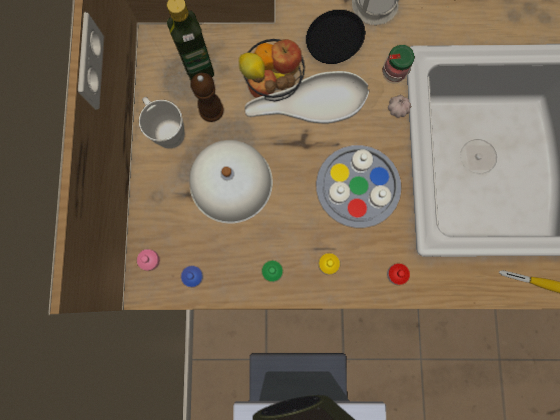

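```bash
cat > b.py <<'E'
from h import *
T=env.grab_frame("top");S=env.grab_frame("side")
def best(cam,l,i=0):return env.cut_out(cam,l)
def blob(f,uv,hsv,r=14):
    img=cv2.GaussianBlur(f["img"],(3,3),0); H=cv2.cvtColor(img,cv2.COLOR_BGR2HSV).astype(int)
    d=np.abs((H[...,0]-hsv+90)%180-90); m=(d<14)&(H[...,1]>110)
    yy,xx=np.mgrid[:m.shape[0],:m.shape[1]]; m&=(np.hypot(xx-uv[0],yy-uv[1])<r)
    ys,xs=np.where(m); return np.array([xs.mean(),ys.mean()]),m.sum()
hue=dict(red=0,yellow=24,green=60,blue=110)
pots=dict(red=((399,274),(150,231)),yellow=((329,264),(212,210)),green=((272,271),(254,184)),blue=((192,276),(312,152)))
pads=dict(red=((357,208),(212,268)),yellow=((340,172),(244,289)),green=((359,185),(221,287)),blue=((379,176),(205,306)))
P={}
for c in hue:
    for nm,dct in(("pot",pots),("pad",pads)):
        a,na=blob(T,dct[c][0],hue[c]);b,nb=blob(S,dct[c][1],hue[c])
        z=.007 if nm=="pad" else .034
        P[nm,c]=onz(T,a,z)[:2],onz(S,b,z)[:2]
        print(nm,c,a.round(1),na,b.round(1),nb,"tri",tri(T,a,S,b).round(4),"T",P[nm,c][0].round(4),"S",P[nm,c][1].round(4))
for cam,f in(("top",T),("side",S)):
    for l,z in(("spice_tray",.005),("cover_knob",0.)):
        m=env.cut_out(cam,l)[0]["pixels"].astype(np.uint8)
        c=max(cv2.findContours(m,0,2)[0],key=cv2.contourArea)[:,0]
        w=np.array([onz(f,p,z)[:2] for p in cv2.convexHull(c)[:,0].astype(float)])
        print(cam,l,cv2.fitEllipse(cv2.convexHull(c)))
E
python3 b.py
```

```text
pot red [398.9 273.5] 417 [149.5 228.3] 322 tri [ 0.4165 -0.1942  0.0333] T [ 0.4162 -0.1948] S [ 0.4173 -0.1935]
pad red [356.8 207.6] 283 [211.7 268.1] 256 tri [ 0.5653 -0.1136  0.0044] T [ 0.5645 -0.114 ] S [ 0.5669 -0.113 ]
pot yellow [329.1 263.3] 441 [211.6 207.3] 299 tri [ 0.4385 -0.0458  0.0324] T [ 0.438  -0.0466] S [ 0.4399 -0.0451]
pad yellow [339.3 172.3] 278 [243.8 289.5] 266 tri [ 0.6476 -0.0763  0.0039] T [ 0.6464 -0.0767] S [ 0.6491 -0.076 ]
pot green [271.8 270.6] 316 [253.6 181.3] 161 tri [0.4233 0.077  0.0293] T [0.4227 0.0763] S [0.4264 0.0763]
pad green [358.4 185.1] 252 [219.8 287.2] 198 tri [ 0.6166 -0.119   0.0062] T [ 0.6163 -0.1192] S [ 0.6171 -0.1188]
pot blue [191.3 276.1] 301 [311.4 149.6] 176 tri [0.4123 0.2508 0.0274] T [0.4113 0.2481] S [0.4168 0.2492]
pad blue [378.9 175.8] 271 [205.5 306. ] 282 tri [ 0.6388 -0.1663  0.0043] T [ 0.6378 -0.1663] S [ 0.6401 -0.166 ]
top spice_tray ((358.32135009765625, 186.05224609375), (82.92523956298828, 84.93660736083984), 115.97683715820312)
top cover_knob ((358.7319641113281, 184.71578979492188), (17.92923927307129, 18.370384216308594), 87.8316650390625)
side spice_tray ((220.4967803955078, 290.5248718261719), (80.68678283691406, 87.56362915039062), 73.74909973144531)
side cover_knob ((332.4675598144531, 231.38551330566406), (79.07329559326172, 80.65290069580078), 89.78863525390625)
```

```bash
python3 -c "
import cv2,numpy as np
T=cv2.imread('pics/top0.png');S=cv2.imread('pics/side0.png')
tp=[(399,274),(329,264),(272,271),(192,276),(227,172)];sp=[(150,231),(212,210),(254,184),(312,152),(335,214)]
c=lambda I,p:cv2.resize(I[p[1]-13:p[1]+13,p[0]-13:p[0]+13],(156,156),interpolation=cv2.INTER_CUBIC)
cv2.imwrite('pics/knobs.png',np.vstack([np.hstack([c(T,p) for p in tp]),np.hstack([c(S,p) for p in sp])]))"
```

```text
(no output)
```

View pics/knobs.png

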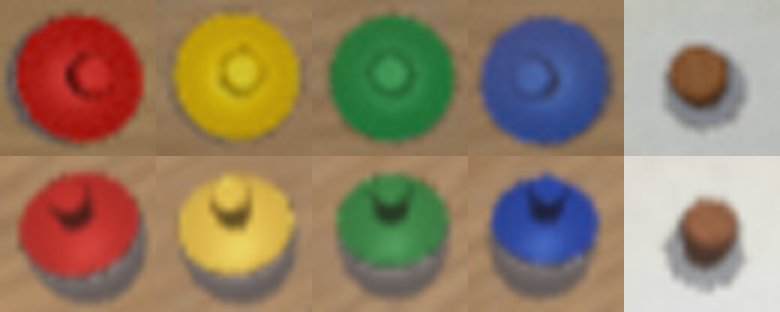

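```bash
cat > c.py <<'E'
from h import *
T=env.grab_frame("top");S=env.grab_frame("side")
k=dict(red=((401.3,272.8),(149.1,223.3),.056),yellow=((329.9,262.4),(211.1,202.3),.056),green=((271.8,269.6),(253.8,175.3),.056),blue=((189.8,275.4),(311.6,143.3),.056),cover=((225.9,170.9),(336.4,210.9),.104))
for c,(a,b,z) in k.items(): print(c,"tri",tri(T,a,S,b).round(4),onz(T,a,z).round(4),onz(S,b,z).round(4))
print("tray",tri(T,(358.3,186.05),S,(220.5,290.5)).round(4),onz(T,(358.3,186.05),.005).round(4),onz(S,(220.5,290.5),.005).round(4))
print("cover rim",proj(T,(0.648,.15,0)),onz(S,(332.5,231.4),.03))
E
python3 c.py
```

```text
red tri [ 0.4173 -0.1923  0.0561] [ 0.4164 -0.1946  0.056 ] [ 0.4185 -0.1901  0.056 ]
yellow tri [ 0.4389 -0.0451  0.0546] [ 0.4382 -0.0463  0.056 ] [ 0.4403 -0.044   0.056 ]
green tri [0.424  0.0772 0.0557] [0.4234 0.0758 0.056 ] [0.4248 0.0785 0.056 ]
blue tri [0.4125 0.2492 0.0542] [0.4118 0.2474 0.056 ] [0.4141 0.25   0.056 ]
cover tri [0.6265 0.1725 0.0994] [0.6245 0.1704 0.104 ] [0.629  0.1723 0.104 ]
tray [ 0.6181 -0.1204 -0.0085] [ 0.6146 -0.1192  0.005 ] [ 0.624 -0.121  0.005]
cover rim [239.99008694 172.74464667] [0.6372645 0.1649932 0.03     ]
```

Emit:
arm_command(plan=[[1, 0, 0, 0, 0, 0, 0.77], [1, 0, 0, 0, 0, 0, 0.77], [1, 0, 0, 0, 0, 0, 0.77], [1, 2.2, -5.6, 0.8, 0, 0, 0], [1, 2.2, -5.6, 1.2, 0, 0, 0], [1, 2.2, -5.6, 1.2, 0, 0, 0], [1, 2.2, -5.6, 1.2, 0, 0, 0], [1, 2.2, -5.6, 1.2, 0, 0, 0]])

```text
time_s: 2.5
tcp_pos: [0.3326, -0.3505, 0.1752]
eef_rot: [180.0, -0.0, -5.7]
ft_force: [0.9, -1.2, 0.3]
finger_gap: 0.0857
finger_force: 0.0
```

```bash
cat > go.py <<'E'
import sys
from h import *
from scipy.spatial.transform import Rotation
s=env.read_state(); t=np.array(eval(sys.argv[1])); R=Rotation.from_euler('xyz',s["eef_rot"],degrees=True)
print(round(float(s["time_s"]),2),s["tcp_pos"].round(4),s["eef_rot"].round(2),"gap",round(float(s["finger_gap"]),4),"F",s["ft_force"].round(1),"q6",s["qpos"][5].round(1))
print("shift cm",(R.inv().apply(t-s["tcp_pos"])*100).round(2),"turn units",(R.inv()*Rotation.from_euler('xyz',[180,0,-5.6],degrees=True)).as_rotvec(degrees=True).round(2)/10)
E
python3 go.py "[.4173,-.193,.13]"
```

```text
2.5 [ 0.3326 -0.3505  0.1752] [ 1.7997e+02 -5.0000e-02 -5.6700e+00] gap 0.0857 F [ 0.9 -1.2  0.3] q6 42.8
shift cm [  6.87 -16.52   4.52] turn units [ 0.003 -0.005 -0.007]
```

Emit:
arm_command(plan=[[1, 1.72, -4.13, 1.0, 0, 0, 0], [1, 1.72, -4.13, 1.0, 0, 0, 0], [1, 1.72, -4.13, 1.0, 0, 0, 0], [1, 1.72, -4.13, 1.5, 0, 0, 0], [1, 0, 0, 2.5, 0, 0, 0], [1, 0, 0, 2.5, 0, 0, 0], [1, 0, 0, 2.5, 0, 0, 0], [1, 0, 0, 1.0, 0, 0, 0]])

```text
time_s: 3.5
tcp_pos: [0.4158, -0.194, 0.0439]
eef_rot: [-179.9, 0.1, -5.6]
ft_force: [-0.5, -0.5, 0.6]
finger_gap: 0.0854
finger_force: 0.0
```

```bash
python3 go.py "[.4173,-.193,.0395]"; python3 -c "
from h import *
T=env.grab_frame('top');S=env.grab_frame('side');p=(.4173,-.193,.04);a=proj(T,p).astype(int);b=proj(S,p).astype(int)
c=lambda I,p:cv2.resize(I[max(p[1]-40,0):p[1]+40,p[0]-40:p[0]+40],(400,400),interpolation=cv2.INTER_CUBIC)
cv2.imwrite('pics/g1.png',np.hstack([c(T['img'],a),c(S['img'],b)]))"
```

```text
3.5 [ 0.4158 -0.194   0.0439] [-1.7994e+02  1.3000e-01 -5.6300e+00] gap 0.0854 F [-0.5 -0.5  0.6] q6 63.9
shift cm [ 0.14 -0.11  0.44] turn units [-0.006  0.013 -0.003]
```

View pics/g1.png

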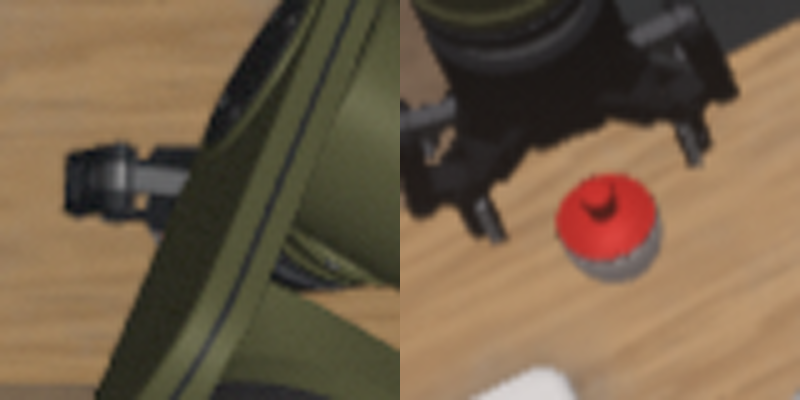

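Emit:
arm_command(plan=[[1, 0.1, -0.1, 0.4, 0, 0, 0], [0, 0, 0, 0, 0, 0, 0], [0, 0, 0, 0, 0, 0, 0], [0, 0, 0, 0, 0, 0, 0], [0, 0, 0, 0, 0, 0, 0], [0, 0, 0, 0, 0, 0, 0], [0, 0, 0, 0, 0, 0, 0], [0, 0, 0, 0, 0, 0, 0]])

```text
time_s: 4.6
tcp_pos: [0.418, -0.1938, 0.0417]
eef_rot: [180.0, -0.0, -5.6]
ft_force: [-0.8, 0.5, 2.9]
finger_gap: 0.0125
finger_force: 58.5
```

```bash
python3 go.py "[.4173,-.193,.13]"; python3 -c "
from h import *
print(env.read_state()['finger_force'])
S=env.grab_frame('side');p=(.4173,-.193,.04);b=proj(S,p).astype(int)
c=lambda I,p:cv2.resize(I[max(p[1]-30,0):p[1]+30,p[0]-30:p[0]+30],(480,480),interpolation=cv2.INTER_CUBIC)
cv2.imwrite('pics/g2.png',c(S['img'],b))"
```

```text
4.6 [ 0.418  -0.1938  0.0417] [ 1.7999e+02 -3.0000e-02 -5.6300e+00] gap 0.0125 F [-0.8  0.5  2.9] q6 64.1
shift cm [-0.08 -0.07 -8.83] turn units [ 0.001 -0.003 -0.003]
58.546661138534546
```

View pics/g2.png

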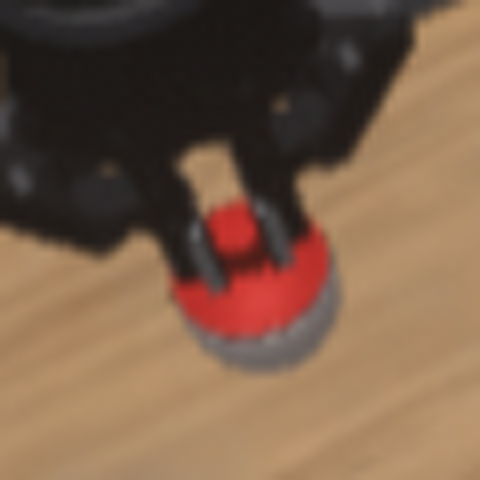

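Emit:
arm_command(plan=[[0, 0, 0, -3.0, 0, 0, 0], [0, 0, 0, -3.5, 0, 0, 0], [0, 0, 0, -3.0, 0, 0, 0], [0, 2.8, -1.87, 0, 0, 0, 0], [0, 2.8, -1.87, 0, 0, 0, 0], [0, 2.8, -1.87, 0, 0, 0, 0], [0, 2.8, -1.87, 0, 0, 0, 0], [0, 2.8, -1.87, 0, 0, 0, 0]])

```text
time_s: 5.65
tcp_pos: [0.5666, -0.1135, 0.1351]
eef_rot: [-180.0, 0.1, -5.6]
ft_force: [0.0, -0.3, -0.5]
finger_gap: 0.0125
finger_force: 58.6
```

```bash
python3 go.py "[.566,-.1145,.055]"; python3 -c "
from h import *
print(env.read_state()['finger_force'])
S=env.grab_frame('side');p=(.566,-.114,.04);b=proj(S,p).astype(int)
c=lambda I,p:cv2.resize(I[max(p[1]-40,0):p[1]+40,p[0]-40:p[0]+40],(560,560),interpolation=cv2.INTER_CUBIC)
cv2.imwrite('pics/g3.png',c(S['img'],b))"
```

```text
5.65 [ 0.5666 -0.1135  0.1351] [-1.7999e+02  1.0000e-01 -5.6300e+00] gap 0.0125 F [ 0.  -0.3 -0.5] q6 79.0
shift cm [-0.03  0.1   8.01] turn units [-0.001  0.01  -0.003]
58.635982275009155
```

View pics/g3.png

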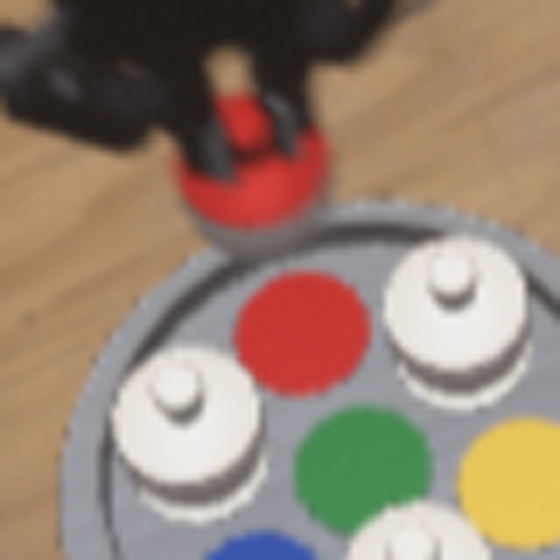

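Emit:
arm_command(plan=[[0, 0, 0.1, 3.0, 0, 0, 0], [0, 0, 0, 3.0, 0, 0, 0], [0, 0, 0, 2.0, 0, 0, 0], [0, 0, 0, 0.55, 0, 0, 0], [0, 0, 0, 0, 0, 0, 0], [0, 0, 0, 0, 0, 0, 0], [0.45, 0, 0, 0, 0, 0, 0], [0.45, 0, 0, 0, 0, 0, 0]])

```text
time_s: 6.7
tcp_pos: [0.5669, -0.1155, 0.0518]
eef_rot: [180.0, -0.1, -5.6]
ft_force: [-0.3, -0.5, -0.4]
finger_gap: 0.0381
finger_force: 0.0
```

```bash
python3 go.py "[.4389,-.0455,.13]"; python3 -c "
from h import *
S=env.grab_frame('side');p=(.566,-.114,.04);b=proj(S,p).astype(int)
c=lambda I,p:cv2.resize(I[max(p[1]-30,0):p[1]+30,p[0]-30:p[0]+30],(480,480),interpolation=cv2.INTER_CUBIC)
cv2.imwrite('pics/g4.png',c(S['img'],b))"
```

```text
6.7 [ 0.5669 -0.1155  0.0518] [ 1.7998e+02 -1.0000e-01 -5.6300e+00] gap 0.0381 F [-0.3 -0.5 -0.4] q6 78.8
shift cm [-13.41  -5.71  -7.84] turn units [ 0.002 -0.01  -0.003]
```

View pics/g4.png

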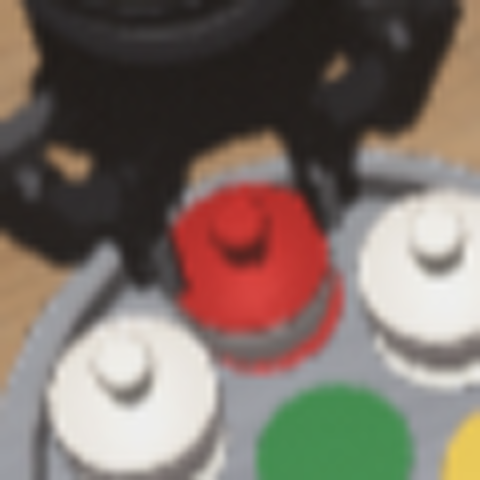

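Emit:
arm_command(plan=[[0.45, 0, 0, -2.5, 0, 0, 0], [0.45, 0, 0, -3.0, 0, 0, 0], [0.45, 0, 0, -2.3, 0, 0, 0], [1, -3.35, -1.4, 0, 0, 0, 0], [1, -3.35, -1.4, 0, 0, 0, 0], [1, -3.35, -1.4, 0, 0, 0, 0], [1, -3.35, -1.4, 0, 0, 0, 0], [1, 0, 0, 3, 0, 0, 0]])

```text
time_s: 7.75
tcp_pos: [0.4391, -0.046, 0.1013]
eef_rot: [180.0, -0.4, -5.6]
ft_force: [0.1, 0.4, -0.5]
finger_gap: 0.0857
finger_force: 0.0
```

```bash
python3 go.py "[.4389,-.0455,.0415]"; cat > chk.py <<'E'
import sys
from h import *
from b0 import blob,hue
pd=dict(red=(.5654,-.1137),yellow=(.6475,-.0765),green=(.6172,-.1188),blue=(.6387,-.1662))
F={n:env.grab_frame(n) for n in("top","side")}
for c in sys.argv[1:]:
    u={}
    for n,f in F.items():
        p=proj(f,(*pd[c],.041)); u[n],k=blob(f,p,hue[c],15); w=onz(f,u[n],.041)[:2]
        print(c,n,k,"off mm",((w-pd[c])*1000).round(1))
    print("tri",tri(F["top"],u["top"],F["side"],u["side"]).round(4))
E
sed -n '/^def blob/,/^hue/p' b.py > b0.py; sed -i '1i from h import *' b0.py; python3 chk.py red
```

```text
7.75 [ 0.4391 -0.046   0.1013] [179.95  -0.41  -5.58] gap 0.0857 F [ 0.1  0.4 -0.5] q6 82.6
shift cm [-0.07 -0.06  5.98] turn units [ 0.005 -0.041  0.002]
red top 382 off mm [-2.5  0.1]
red side 317 off mm [ 4.2 -1.9]
tri [ 0.5649 -0.1148  0.0314]
```

Emit:
arm_command(plan=[[1, 0, 0, 2.5, 0, 0, 0], [1, 0, 0, 2.5, 0, 0, 0], [1, 0, 0, 0.9, 0, 0, 0], [1, 0, 0, 0, 0, 0, 0], [0, 0, 0, 0, 0, 0, 0], [0, 0, 0, 0, 0, 0, 0], [0, 0, 0, 0, 0, 0, 0], [0, 0, 0, 0, 0, 0, 0]])

```text
time_s: 8.85
tcp_pos: [0.4385, -0.0465, 0.0402]
eef_rot: [180.0, -0.0, -5.6]
ft_force: [0.1, -0.5, 2.2]
finger_gap: 0.0126
finger_force: 61.3
```

```bash
python3 go.py "[.6475,-.0765,.135]"
```

```text
8.85 [ 0.4385 -0.0465  0.0402] [ 1.80e+02 -3.00e-02 -5.63e+00] gap 0.0126 F [ 0.1 -0.5  2.2] q6 82.6
shift cm [21.1   0.94 -9.47] turn units [ 0.    -0.003 -0.003]
```

Emit:
arm_command(plan=[[0, 0, 0, -3.0, 0, 0, 0], [0, 0, 0, -3.5, 0, 0, 0], [0, 0, 0, -3.0, 0, 0, 0], [0, 4.2, 0.2, 0, 0, 0, 0], [0, 4.2, 0.2, 0, 0, 0, 0], [0, 4.2, 0.2, 0, 0, 0, 0], [0, 4.2, 0.2, 0, 0, 0, 0], [0, 4.2, 0.2, 0, 0, 0, 0]])

```text
time_s: 9.85
tcp_pos: [0.6473, -0.0771, 0.134]
eef_rot: [-180.0, 0.1, -5.6]
ft_force: [-0.2, -0.1, -1.1]
finger_gap: 0.0128
finger_force: 58.5
```

```bash
python3 go.py "[.6473,-.0775,.0485]"
```

```text
9.85 [ 0.6473 -0.0771  0.134 ] [-1.7999e+02  8.0000e-02 -5.6300e+00] gap 0.0128 F [-0.2 -0.1 -1.1] q6 84.1
shift cm [0.02 0.04 8.55] turn units [-0.001  0.008 -0.003]
```

Emit:
arm_command(plan=[[0, 0, 0, 3.0, 0, 0, 0], [0, 0, 0, 3.0, 0, 0, 0], [0, 0, 0, 2.0, 0, 0, 0], [0, 0, 0, 0.6, 0, 0, 0], [0, 0, 0, 0, 0, 0, 0], [0, 0, 0, 0, 0, 0, 0], [0.45, 0, 0, 0, 0, 0, 0], [0.45, 0, 0, 0, 0, 0, 0]])

```text
time_s: 10.85
tcp_pos: [0.647, -0.0772, 0.0499]
eef_rot: [180.0, -0.1, -5.6]
ft_force: [-0.5, -0.3, 0.8]
finger_gap: 0.0387
finger_force: 0.0
```

```bash
python3 go.py "[.424,.0772,.13]"
```

```text
10.85 [ 0.647  -0.0772  0.0499] [ 1.7999e+02 -1.0000e-01 -5.6400e+00] gap 0.0387 F [-0.5 -0.3  0.8] q6 84.1
shift cm [-23.69 -13.17  -8.06] turn units [ 0.001 -0.01  -0.004]
```

Emit:
arm_command(plan=[[0.45, 0, 0, -2.5, 0, 0, 0], [0.45, 0, 0, -3.0, 0, 0, 0], [0.45, 0, 0, -2.5, 0, 0, 0], [1, -4.74, -2.63, 0, 0, 0, 0], [1, -4.74, -2.63, 0, 0, 0, 0], [1, -4.74, -2.63, 0, 0, 0, 0], [1, -4.74, -2.63, 0, 0, 0, 0], [1, -4.74, -2.63, 0, 0, 0, 0]])

```text
time_s: 11.85
tcp_pos: [0.4222, 0.0779, 0.1293]
eef_rot: [-180.0, -0.1, -5.7]
ft_force: [0.3, 0.6, 0.3]
finger_gap: 0.0857
finger_force: 0.0
```

```bash
python3 go.py "[.424,.0768,.041]"; python3 chk.py yellow
```

```text
11.85 [0.4222 0.0779 0.1293] [-1.7997e+02 -8.0000e-02 -5.6700e+00] gap 0.0857 F [0.3 0.6 0.3] q6 98.9
shift cm [0.17 0.09 8.83] turn units [-0.003 -0.008 -0.007]
yellow top 355 off mm [-2.7  1. ]
yellow side 327 off mm [ 3.5 -0.4]
tri [ 0.6474 -0.0761  0.0324]
```

Yellow is home within about 1 mm. Next, the green pot.

Emit:
arm_command(plan=[[1, 0.1, 0.1, 2.5, 0, 0, 0], [1, 0, 0, 3.0, 0, 0, 0], [1, 0, 0, 2.5, 0, 0, 0], [1, 0, 0, 0.8, 0, 0, 0], [0, 0, 0, 0, 0, 0, 0], [0, 0, 0, 0, 0, 0, 0], [0, 0, 0, 0, 0, 0, 0], [0, 0, 0, 0, 0, 0, 0]])

```text
time_s: 12.95
tcp_pos: [0.4249, 0.076, 0.0416]
eef_rot: [-180.0, -0.1, -5.6]
ft_force: [0.6, -0.9, 3.6]
finger_gap: 0.0128
finger_force: 60.5
```

```bash
python3 go.py "[.6172,-.1195,.135]"
```

```text
12.95 [0.4249 0.076  0.0416] [-1.7999e+02 -8.0000e-02 -5.6400e+00] gap 0.0128 F [ 0.6 -0.9  3.6] q6 98.6
shift cm [21.07 17.57 -9.32] turn units [-0.001 -0.008 -0.004]
```

Emit:
arm_command(plan=[[0, 0, 0, -3.0, 0, 0, 0], [0, 0, 0, -3.5, 0, 0, 0], [0, 0, 0, -2.8, 0, 0, 0], [0, 4.22, 3.52, 0, 0, 0, 0], [0, 4.22, 3.52, 0, 0, 0, 0], [0, 4.22, 3.52, 0, 0, 0, 0], [0, 4.22, 3.52, 0, 0, 0, 0], [0, 4.22, 3.52, 0, 0, 0, 0]])

```text
time_s: 13.95
tcp_pos: [0.618, -0.1213, 0.1336]
eef_rot: [-180.0, 0.0, -5.6]
ft_force: [0.5, 0.2, -0.6]
finger_gap: 0.0127
finger_force: 58.6
```

```bash
python3 go.py "[.6177,-.1195,.0485]"
```

```text
13.95 [ 0.618  -0.1213  0.1336] [-1.7999e+02  1.0000e-02 -5.6500e+00] gap 0.0127 F [ 0.5  0.2 -0.6] q6 79.7
shift cm [-0.05 -0.17  8.51] turn units [-0.001  0.001 -0.005]
```

Emit:
arm_command(plan=[[0, 0, -0.15, 3.0, 0, 0, 0], [0, 0, 0, 3.0, 0, 0, 0], [0, 0, 0, 2.0, 0, 0, 0], [0, 0, 0, 0.6, 0, 0, 0], [0, 0, 0, 0, 0, 0, 0], [0, 0, 0, 0, 0, 0, 0], [0.45, 0, 0, 0, 0, 0, 0], [0.45, 0, 0, 0, 0, 0, 0]])

```text
time_s: 14.95
tcp_pos: [0.6172, -0.1184, 0.048]
eef_rot: [180.0, -0.0, -5.6]
ft_force: [0.0, -0.3, -0.3]
finger_gap: 0.0386
finger_force: 0.0
```

```bash
python3 go.py "[.4125,.2485,.13]"
```

```text
14.95 [ 0.6172 -0.1184  0.048 ] [ 1.80e+02 -2.00e-02 -5.63e+00] gap 0.0386 F [ 0.  -0.3 -0.3] q6 79.9
shift cm [-23.97 -34.5   -8.21] turn units [ 0.    -0.002 -0.003]
```

Emit:
arm_command(plan=[[0.45, 0, 0, -2.5, 0, 0, 0], [0.45, 0, 0, -3.0, 0, 0, 0], [0.45, 0, 0, -2.7, 0, 0, 0], [1, -3.0, -4.3, 0, 0, 0, 0], [1, -3.0, -4.3, 0, 0, 0, 0], [1, -3.0, -4.3, 0, 0, 0, 0], [1, -3.0, -4.3, 0, 0, 0, 0], [1, -3.0, -4.3, 0, 0, 0, 0]])

```text
time_s: 15.95
tcp_pos: [0.488, 0.1116, 0.13]
eef_rot: [-180.0, -0.0, -5.7]
ft_force: [0.7, -0.1, 0.5]
finger_gap: 0.0857
finger_force: 0.0
```

Emit:
arm_command(plan=[[1, -3.0, -4.3, 0, 0, 0, 0], [1, -3.0, -4.3, 0, 0, 0, 0], [1, -3.0, -4.4, 0, 0, 0, 0], [1, 0, 0, 1.5, 0, 0, 0], [1, 0, 0, 2, 0, 0, 0], [1, 0, 0, 0, 0, 0, 0], [1, 0, 0, 0, 0, 0, 0], [1, 0, 0, 0, 0, 0, 0]])

```text
time_s: 16.95
tcp_pos: [0.4131, 0.2484, 0.0957]
eef_rot: [-180.0, -0.1, -5.7]
ft_force: [-0.3, -0.3, -0.5]
finger_gap: 0.0854
finger_force: 0.0
```

```bash
python3 go.py "[.4125,.2485,.041]"; python3 chk.py green
```

```text
16.95 [0.4131 0.2484 0.0957] [-1.7996e+02 -8.0000e-02 -5.6900e+00] gap 0.0854 F [-0.3 -0.3 -0.5] q6 120.3
shift cm [-0.07 -0.    5.47] turn units [-0.004 -0.008 -0.009]
green top 291 off mm [-2.   1.3]
green side 234 off mm [1.7 0.9]
tri [ 0.6166 -0.1178  0.036 ]
```

Emit:
arm_command(plan=[[0.6, 0, 0, 0, 0, 0, 0], [0.6, 0, 0, 2.0, 0, 0, 0], [0.6, 0, 0, 2.5, 0, 0, 0], [0.6, 0, 0, 0.9, 0, 0, 0], [0, 0, 0, 0, 0, 0, 0], [0, 0, 0, 0, 0, 0, 0], [0, 0, 0, 0, 0, 0, 0], [0, 0, 0, 0, 0, 0, 0]])

```text
time_s: 18.05
tcp_pos: [0.413, 0.2489, 0.0418]
eef_rot: [-179.9, -0.1, -5.6]
ft_force: [-0.5, 0.6, 1.7]
finger_gap: 0.0128
finger_force: 58.6
```

```bash
python3 go.py "[.6387,-.1665,.135]"
```

```text
18.05 [0.413  0.2489 0.0418] [-1.7994e+02 -1.0000e-01 -5.6400e+00] gap 0.0128 F [-0.5  0.6  1.7] q6 120.3
shift cm [26.56 39.12 -9.31] turn units [-0.006 -0.01  -0.004]
```

Emit:
arm_command(plan=[[0, 0, 0, -3.0, 0, 0, 0], [0, 0, 0, -3.5, 0, 0, 0], [0, 0, 0, -3.0, 0, 0, 0], [0, 2.95, 4.35, 0, 0, 0, 0], [0, 2.95, 4.35, 0, 0, 0, 0], [0, 2.95, 4.35, 0, 0, 0, 0], [0, 2.95, 4.35, 0, 0, 0, 0], [0, 2.95, 4.35, 0, 0, 0, 0]])

```text
time_s: 19.05
tcp_pos: [0.538, 0.016, 0.1358]
eef_rot: [-180.0, -0.0, -5.6]
ft_force: [0.8, 0.0, -0.4]
finger_gap: 0.0126
finger_force: 58.9
```

Emit:
arm_command(plan=[[0, 2.95, 4.35, 0, 0, 0, 0], [0, 2.95, 4.35, 0, 0, 0, 0], [0, 2.95, 4.35, 0, 0, 0, 0], [0, 2.95, 4.35, 0, 0, 0, 0], [0, 0, 0, 0, 0, 0, 0], [0, 0, 0, 0, 0, 0, 0], [0, 0, 0, 0, 0, 0, 0], [0, 0, 0, 0, 0, 0, 0]])

```text
time_s: 20.05
tcp_pos: [0.6376, -0.166, 0.1359]
eef_rot: [-180.0, 0.0, -5.6]
ft_force: [-0.9, 0.2, -1.4]
finger_gap: 0.0128
finger_force: 58.9
```

```bash
python3 go.py "[.639,-.1665,.0485]"
```

```text
20.05 [ 0.6376 -0.166   0.1359] [-179.99    0.     -5.56] gap 0.0128 F [-0.9  0.2 -1.4] q6 76.3
shift cm [0.14 0.04 8.74] turn units [-0.001  0.     0.004]
```

Emit:
arm_command(plan=[[0, 0.1, 0, 3.0, 0, 0, 0], [0, 0, 0, 3.0, 0, 0, 0], [0, 0, 0, 2.0, 0, 0, 0], [0, 0, 0, 0.75, 0, 0, 0], [0, 0, 0, 0, 0, 0, 0], [0, 0, 0, 0, 0, 0, 0], [0.45, 0, 0, 0, 0, 0, 0], [0.45, 0, 0, 0, 0, 0, 0]])

```text
time_s: 21.05
tcp_pos: [0.6392, -0.1674, 0.0488]
eef_rot: [180.0, -0.0, -5.6]
ft_force: [0.0, -0.1, -0.7]
finger_gap: 0.0383
finger_force: 0.0
```

```bash
python3 go.py "[.6265,.172,.16]"
```

```text
21.05 [ 0.6392 -0.1674  0.0488] [ 1.7999e+02 -5.0000e-02 -5.6400e+00] gap 0.0383 F [ 0.  -0.1 -0.7] q6 76.3
shift cm [ -4.59 -33.65 -11.13] turn units [ 0.001 -0.005 -0.004]
```

Emit:
arm_command(plan=[[0.45, 0, 0, -3.0, 0, 0, 0], [0.45, 0, 0, -4.0, 0, 0, 0], [0.45, 0, 0, -4.1, 0, 0, 0], [1, -0.66, -4.8, 0, 0, 0, 0], [1, -0.66, -4.8, 0, 0, 0, 0], [1, -0.66, -4.8, 0, 0, 0, 0], [1, -0.66, -4.8, 0, 0, 0, 0], [1, 0, 0, 0, 0, 0, 0]])

```text
time_s: 22.05
tcp_pos: [0.6313, 0.0293, 0.1596]
eef_rot: [-180.0, -0.0, -5.4]
ft_force: [0.8, -1.0, -0.1]
finger_gap: 0.0854
finger_force: 0.0
```

```bash
python3 go.py "[.6265,.172,.16]"; python3 chk.py red yellow green blue; cat > rim.py <<'E'
# fit tray/cover rims: edge points of the network mask, model circle of known radius at known z
from h import *
from scipy.optimize import least_squares
def fit(f,pts,r,z,c0):
    w=np.array([onz(f,p,z)[:2] for p in pts])
    s=least_squares(lambda c:np.hypot(*(w-c[:2]).T)-c[2],[*c0,r],loss="soft_l1",f_scale=.001); return s.x, np.median(np.abs(s.fun))
if __name__=="__main__":
    for n in("top","side"):
        f=env.grab_frame(n)
        for l,r,z,c0 in(("spice_tray",.097,.005,(.617,-.119)),("cover_knob",.0945,0.,(.626,.172))):
            for d in env.cut_out(n,l)[:2]:
                if d["pixels"].sum()<2000: continue
                c=max(cv2.findContours(d["pixels"].astype(np.uint8),cv2.RETR_EXTERNAL,cv2.CHAIN_APPROX_NONE)[0],key=cv2.contourArea)
                h=cv2.convexHull(c)[:,0].astype(float)
                x,e=fit(f,h,r,z,c0); print(n,l,x.round(4),round(e,4))
    cv2.imwrite("pics/t1.png",cv2.resize(env.grab_frame("top")["img"][110:260,180:420],(800,500),interpolation=cv2.INTER_CUBIC))
E
python3 rim.py
```

```text
22.05 [0.6313 0.0293 0.1596] [-1.7998e+02 -2.0000e-02 -5.3900e+00] gap 0.0854 F [ 0.8 -1.  -0.1] q6 93.2
shift cm [ -1.82 -14.16  -0.04] turn units [-0.002 -0.002  0.021]
red top 386 off mm [-2.4  0.2]
red side 309 off mm [ 3.4 -2. ]
tri [ 0.5647 -0.1148  0.0325]
yellow top 110 off mm [ -1.9 -12.8]
yellow side 324 off mm [ 3.3 -0.4]
tri [ 0.6482 -0.0831  0.0414]
green top 292 off mm [-2.   1.2]
green side 235 off mm [1.7 0.9]
tri [ 0.6166 -0.1178  0.0362]
blue top 340 off mm [-1.5  0.8]
blue side 315 off mm [ 3.  -0.3]
tri [ 0.639  -0.1664  0.0347]
top cover_knob [0.6296 0.172  0.0978] 0.0012
side spice_tray [ 0.6201 -0.1187  0.0956] 0.0004
side cover_knob [0.6201 0.1794 0.1023] 0.0029
```

View pics/t1.png

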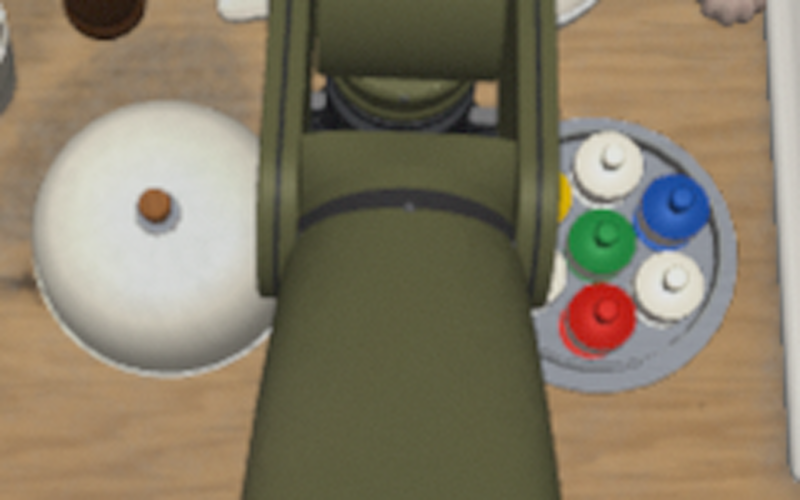

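Emit:
arm_command(plan=[[1, -0.6, -4.7, 0, 0, 0, 0], [1, -0.6, -4.7, 0, 0, 0, 0], [1, -0.6, -4.8, 0, 0, 0, 0], [1, 0, 0, 2, 0, 0, 0], [1, 0, 0, 2.5, 0, 0, 0], [1, 0, 0, 2.0, 0, 0, 0], [1, 0, 0, 0, 0, 0, 0], [1, 0, 0, 0, 0, 0, 0]])

```text
time_s: 23.5
tcp_pos: [0.6281, 0.169, 0.0949]
eef_rot: [-180.0, -0.0, -5.7]
ft_force: [-0.6, 1.3, 0.6]
finger_gap: 0.0852
finger_force: 0.0
```

```bash
python3 go.py "[.6265,.1713,.085]"; python3 -c "
from h import *
S=env.grab_frame('side');b=proj(S,(.6265,.172,.09)).astype(int)
c=lambda I,p:cv2.resize(I[max(p[1]-40,0):p[1]+40,p[0]-40:p[0]+40],(560,560),interpolation=cv2.INTER_CUBIC)
cv2.imwrite('pics/c1.png',c(S['img'],b))"
```

```text
23.5 [0.6281 0.169  0.0949] [-1.7999e+02 -5.0000e-02 -5.6800e+00] gap 0.0852 F [-0.6  1.3  0.6] q6 106.0
shift cm [-0.19 -0.22  0.99] turn units [-0.001 -0.005 -0.008]
```

View pics/c1.png

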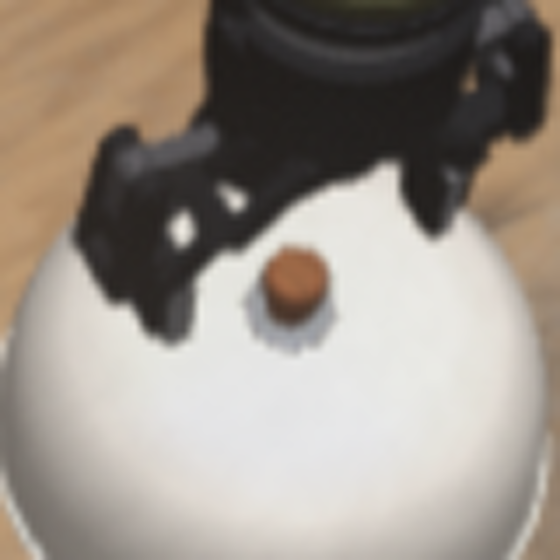

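Fingers straddle the knob (tips ≈ (170,335) and (435,230), knob (295,280)). Lower 9 mm and close to centre.

Emit:
arm_command(plan=[[1, -0.2, -0.2, 0.5, 0, 0, 0], [1, 0, 0, 0.4, 0, 0, 0], [0, 0, 0, 0, 0, 0, 0], [0, 0, 0, 0, 0, 0, 0], [0, 0, 0, 0, 0, 0, 0], [0, 0, 0, 0, 0, 0, 0], [0, 0, 0, 0, 0, 0, 0], [0, 0, 0, 0, 0, 0, 0]])

```text
time_s: 24.55
tcp_pos: [0.626, 0.1718, 0.0858]
eef_rot: [-180.0, -0.0, -5.6]
ft_force: [-0.5, 0.3, 2.1]
finger_gap: 0.0179
finger_force: 58.6
```

Emit:
arm_command(plan=[[0.6, 0, 0, 0, 0, 0, 0], [0.6, 0, 0, 0, 0, 0, 0], [0.6, 0, 0, 0, 0, 0, 0], [0.6, 0, 0, 0, 0, 0, -1], [0.6, 0, 0, 0, 0, 0, -1], [0.6, 0, 0, 0, 0, 0, -1], [0.6, 0, 0, 0, 0, 0, -1], [0.6, 0, 0, 0, 0, 0, -1]])

```text
time_s: 25.55
tcp_pos: [0.6257, 0.1716, 0.0852]
eef_rot: [-180.0, 0.0, 44.7]
ft_force: [0.3, -0.0, -0.3]
finger_gap: 0.0513
finger_force: 0.0
```

Emit:
arm_command(plan=[[0.6, 0, 0, 0, 0, 0, -1], [0.6, 0, 0, 0, 0, 0, -1], [0.6, 0, 0, 0, 0, 0, -1], [0.6, 0, 0, 0, 0, 0, -1], [0, 0, 0, 0, 0, 0, 0], [0, 0, 0, 0, 0, 0, 0], [0, 0, 0, 0, 0, 0, 0], [0, 0, 0, 0, 0, 0, 0]])

```text
time_s: 26.55
tcp_pos: [0.6259, 0.1717, 0.0856]
eef_rot: [180.0, -0.0, 84.3]
ft_force: [-1.2, -0.4, 2.2]
finger_gap: 0.0184
finger_force: 58.5
```

```bash
sed -i 's/-5.6\]/84.4]/' go.py; python3 go.py "[.6265,.1713,.16]"; python3 -c "
from h import *
print(env.read_state()['finger_force'])
S=env.grab_frame('side');b=proj(S,(.6265,.172,.09)).astype(int)
c=lambda I,p:cv2.resize(I[max(p[1]-40,0):p[1]+40,p[0]-40:p[0]+40],(560,560),interpolation=cv2.INTER_CUBIC)
cv2.imwrite('pics/c2.png',c(S['img'],b))"
```

```text
26.55 [0.6259 0.1717 0.0856] [179.98  -0.    84.32] gap 0.0184 F [-1.2 -0.4  2.2] q6 16.3
shift cm [-0.03  0.06 -7.44] turn units [ 0.002 -0.    -0.008]
58.54354309814994
```

View pics/c2.png

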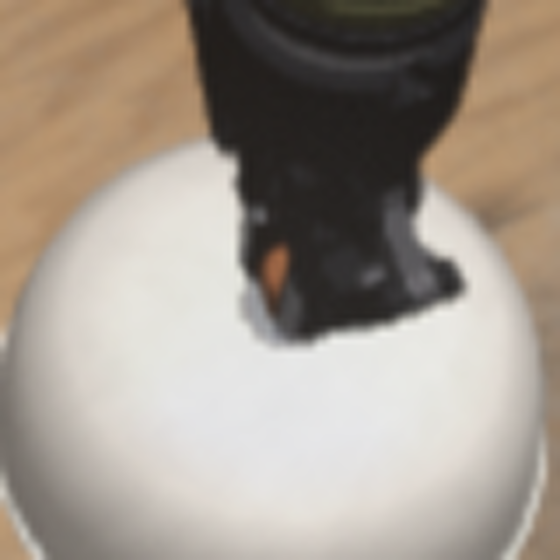

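Emit:
arm_command(plan=[[0, 0, 0, -1.5, 0, 0, 0], [0, 0, 0, -3.0, 0, 0, 0], [0, 0, 0, -3.5, 0, 0, 0], [0, 0, 0, -2.0, 0, 0, 0], [0, -3.0, 0.2, 0, 0, 0, 0], [0, -3.5, 0.25, 0, 0, 0, 0], [0, -3.5, 0.25, 0, 0, 0, 0], [0, -3.5, 0.25, 0, 0, 0, 0]])

```text
time_s: 27.6
tcp_pos: [0.6213, 0.0354, 0.1847]
eef_rot: [-179.9, 0.0, 84.4]
ft_force: [-0.5, -0.9, -2.4]
finger_gap: 0.0184
finger_force: 59.0
```

```bash
python3 go.py "[.6167,-.1197,.185]"
```

```text
27.6 [0.6213 0.0354 0.1847] [-179.92    0.     84.37] gap 0.0184 F [-0.5 -0.9 -2.4] q6 4.0
shift cm [-15.48   1.07  -0.03] turn units [-0.008  0.    -0.003]
```

Emit:
arm_command(plan=[[0, -3.1, 0.2, 0, 0, 0, 0], [0, -3.1, 0.2, 0, 0, 0, 0], [0, -3.1, 0.2, 0, 0, 0, 0], [0, -3.1, 0.2, 0, 0, 0, 0], [0, -3.1, 0.25, 0, 0, 0, 0], [0, 0, 0, 0, 0, 0, 0], [0, 0, 0, 0, 0, 0, 0], [0, 0, 0, 0, 0, 0, 0]])

```text
time_s: 28.6
tcp_pos: [0.6171, -0.1179, 0.1851]
eef_rot: [-180.0, -0.0, 84.4]
ft_force: [0.1, -0.3, -3.0]
finger_gap: 0.0184
finger_force: 59.0
```

```bash
for i in 1 2 3; do python3 go.py "[.6167,-.1197,.0926]"; python3 -c "
from cell import env; env.grab_frame('top')"; done
```

```text
28.6 [ 0.6171 -0.1179  0.1851] [-1.7997e+02 -2.0000e-02  8.4420e+01] gap 0.0184 F [ 0.1 -0.3 -3. ] q6 -10.1
shift cm [-0.19 -0.02  9.25] turn units [-0.003 -0.002  0.002]
28.65 [ 0.6171 -0.1179  0.1852] [-1.7998e+02 -1.0000e-02  8.4430e+01] gap 0.0182 F [-0.9 -0.1 -3. ] q6 -10.1
shift cm [-0.18 -0.02  9.26] turn units [-0.002 -0.001  0.003]
28.7 [ 0.6172 -0.118   0.1852] [-1.7999e+02 -1.0000e-02  8.4430e+01] gap 0.0179 F [-0.2  0.5 -2.7] q6 -10.2
shift cm [-0.17 -0.03  9.26] turn units [-0.001 -0.001  0.003]
```

Emit:
arm_command(plan=[[0, -0.17, 0, 1.0, 0, 0, 0], [0, 0, 0, 1.5, 0, 0, 0], [0, 0, 0, 1.5, 0, 0, 0], [0, 0, 0, 1.5, 0, 0, 0], [0, 0, 0, 0.8, 0, 0, 0], [0, 0, 0, 0, 0, 0, 0], [0, 0, 0, 0, 0, 0, 0], [0, 0, 0, 0, 0, 0, 0]])

```text
time_s: 29.75
tcp_pos: [0.6176, -0.1207, 0.1233]
eef_rot: [179.9, 0.0, 84.4]
ft_force: [-0.1, -1.1, -3.1]
finger_gap: 0.018
finger_force: 59.0
```

```bash
python3 go.py "[.6167,-.1197,.0906]"; python3 -c "
from h import *
c=lambda f,k:cv2.resize(f['img'][max(k[1]-60,0):k[1]+60,k[0]-50:k[0]+50],(400,480),interpolation=cv2.INTER_CUBIC)
a=[]
for n in('top','side'):
    f=env.grab_frame(n); a.append(c(f,proj(f,(.617,-.12,.03)).astype(int)))
cv2.imwrite('pics/d1.png',np.hstack(a))"
```

```text
29.75 [ 0.6176 -0.1207  0.1233] [1.7991e+02 2.0000e-02 8.4360e+01] gap 0.018 F [-0.1 -1.1 -3.1] q6 -10.3
shift cm [ 0.09 -0.11  3.27] turn units [ 0.009  0.002 -0.004]
```

View pics/d1.png

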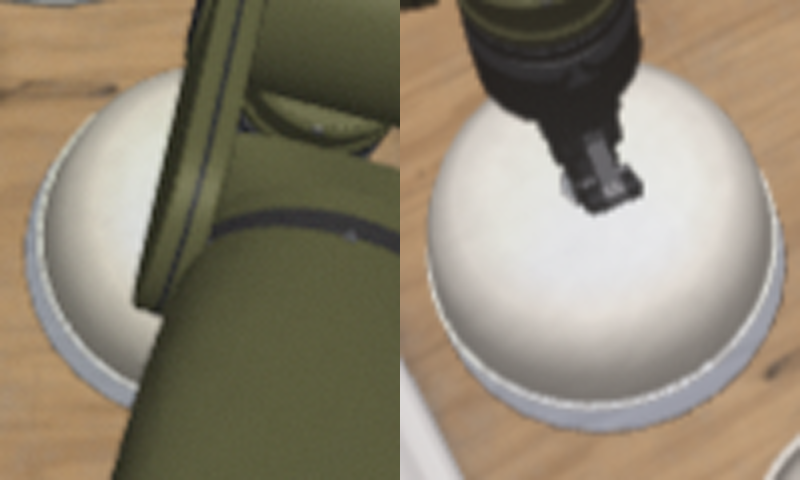

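Emit:
arm_command(plan=[[0, 0.05, -0.05, 0.5, 0, 0, 0], [0, 0, 0, 0.4, 0, 0, 0], [0, 0, 0, 0.3, 0, 0, 0], [0, 0, 0, 0.3, 0, 0, 0], [0, 0, 0, 0.2, 0, 0, 0], [0, 0, 0, 0, 0, 0, 0], [0, 0, 0, 0, 0, 0, 0], [0, 0, 0, 0, 0, 0, 0]])

```text
time_s: 30.85
tcp_pos: [0.6167, -0.12, 0.1055]
eef_rot: [180.0, 0.0, 84.4]
ft_force: [0.2, -0.9, -3.3]
finger_gap: 0.0183
finger_force: 59.0
```

```bash
python3 go.py "[.6171,-.12,.0906]"
```

```text
30.85 [ 0.6167 -0.12    0.1055] [179.98   0.    84.36] gap 0.0183 F [ 0.2 -0.9 -3.3] q6 -10.3
shift cm [0.01 0.04 1.49] turn units [ 0.002  0.    -0.004]
```

Emit:
arm_command(plan=[[0, 0, 0, 0.3, 0, 0, 0], [0, 0, 0, 0.3, 0, 0, 0], [0, 0, 0, 0.3, 0, 0, 0], [0, 0, 0, 0.2, 0, 0, 0], [0, 0, 0, 0.2, 0, 0, 0], [0, 0, 0, 0.1, 0, 0, 0], [0, 0, 0, 0, 0, 0, 0], [0, 0, 0, 0, 0, 0, 0]])

```text
time_s: 31.85
tcp_pos: [0.6167, -0.12, 0.0915]
eef_rot: [180.0, 0.0, 84.4]
ft_force: [0.3, 0.8, -2.9]
finger_gap: 0.0181
finger_force: 59.0
```

```bash
python3 go.py "[.6171,-.12,.0906]"; python3 -c "
from cell import env; env.grab_frame('top')";python3 go.py "[.6171,-.12,.0906]"
```

```text
31.85 [ 0.6167 -0.12    0.0915] [179.99   0.    84.36] gap 0.0181 F [ 0.3  0.8 -2.9] q6 -10.3
shift cm [0.01 0.04 0.09] turn units [ 0.001  0.    -0.004]
31.9 [ 0.6167 -0.12    0.0915] [179.99   0.    84.37] gap 0.0184 F [ 0.3 -0.1 -3.6] q6 -10.3
shift cm [0.01 0.04 0.09] turn units [ 0.001  0.    -0.003]
```

Emit:
arm_command(plan=[[0, 0, 0, 0.1, 0, 0, 0], [0, 0, 0, 0, 0, 0, 0], [0.6, 0, 0, 0, 0, 0, 0], [0.6, 0, 0, 0, 0, 0, 0], [0.6, 0, 0, 0, 0, 0, 0], [0.6, 0, 0, -2.5, 0, 0, 0], [0.6, 0, 0, -4, 0, 0, 0], [0.6, 0, 0, -4, 0, 0, 0]])

```text
time_s: 32.9
tcp_pos: [0.6164, -0.12, 0.1963]
eef_rot: [-180.0, -0.0, 84.4]
ft_force: [0.5, 0.6, -0.9]
finger_gap: 0.0509
finger_force: 0.0
```

Emit:
arm_command(plan=[[0.6, 5, 0, 0, 0, 0, 0], [0.6, 5, 0, 0, 0, 0, 0], [0.6, 5, 0, 0, 0, 0, 0], [0.6, 5, 0, 0, 0, 0, 0], [0.6, 5, 0, 0, 0, 0, 0], [0.6, 0, 0, 0, 0, 0, 0], [0.6, 0, 0, 0, 0, 0, 0], [0.6, 0, 0, 0, 0, 0, 0]])

```text
time_s: 33.9
tcp_pos: [0.6412, 0.1275, 0.1953]
eef_rot: [-180.0, 0.0, 84.3]
ft_force: [0.1, 0.3, -0.4]
finger_gap: 0.051
finger_force: 0.0
```

```bash
python3 -c "
from h import *
s=env.read_state();print(s['tcp_pos'],s['ft_force'].round(1))
c=lambda f,k:cv2.resize(f['img'][max(k[1]-60,0):k[1]+60,k[0]-50:k[0]+50],(400,480),interpolation=cv2.INTER_CUBIC)
a=[]
for n in('top','side'):
    f=env.grab_frame(n); k=proj(f,(.617,-.12,.03)).astype(int); a.append(c(f,k))
    # expected knob top pixel when seated, in crop coordinates
    print(n,((proj(f,(.6172,-.1192,.109))-k+np.array([50,60]))*4).round())
cv2.imwrite('pics/e1.png',np.hstack(a))"
```

```text
[0.6411567  0.12751207 0.19533388] [ 0.1  0.3 -0.4]
top [224. 205.]
side [189. 180.]
```

View pics/e1.png

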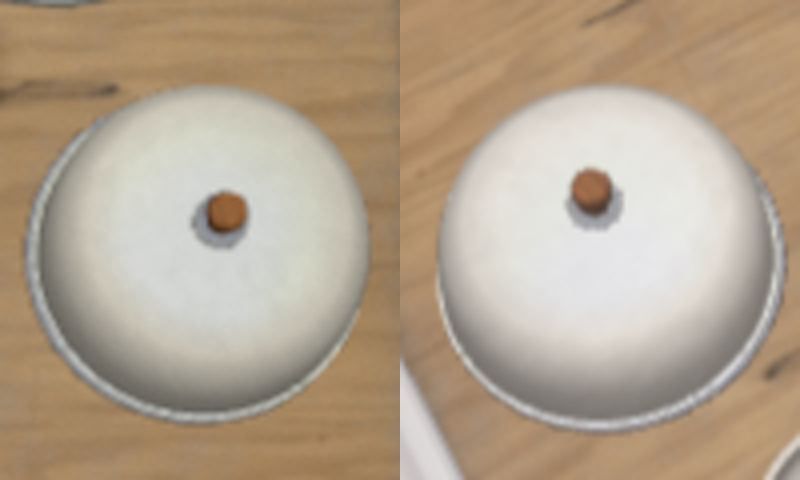

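The picture shows the cover seated evenly on the tray's disc. The knob is at (228,211) in the top view and (192,185) in the side view, within about 1 px of where it should be. I'm handing the job in.

```bash
python3 -c "
from cell import env; print(env.close_job())"
```

```text
the job is handed in; nothing more can be done
None
```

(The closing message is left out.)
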